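Load the rolling pin in the utensil dryer and set the timer

ROBOT

A 7-joint arm with a two-finger parallel gripper is mounted at the origin on the work surface. World frame = base frame: x ahead of the robot, y to its left, z up, the work surface at z = 0. Lengths are in m, angles in rad, forces in N, time in s.
With the tool pointing down it reaches from about 0.425 to 0.95 m from the base axis. Payload 16.7 kg.
Tool frame: the origin (TCP) lies midway between the tips of the shut fingers; the grasp point (between the pads) lies 19 mm behind it; z points along the fingers, y is the line along which they close (so a half turn about z gives the same grasp; the last joint's range is limited). The gripper opens to 94 mm and grips with 3 to 60 N. Pads are 16 mm wide; open, the fingers measure 119 mm over their backs; the gripper's body (75 mm by 177 mm) begins 78 mm behind the grasp point.
Start: joints at [1.125, 0.426, 0.074, 1.606, -0.034, 1.111, -0.067], TCP at [0.197, -0.646, 0.181] pointing down, gripper open.
Joint ranges: [-2.85, 2.85], [-0.5, 2.14], [-1.23, 1.37], [0.21, 2.46], [-1.02, 4.16], [0.16, 2.05], [-2.73, 2.73]. Speed limits (rad/s): [1.89, 1.89, 2.39, 2.39, 3.01, 3.01, 3.01].

INTERFACE

Orientations are given as a unit quaternion [w, x, y, z].
In Python, from bench import observe, snapshot, camera_params, job_done gives the robot as it stands.
- The arm moves only by the shell command python3 -m inch 'ROWS' [FORCE]. ROWS is JSON, a list of rows, each an object of numbers: "ax", "ay", "az": the turn, a rotation vector about the tool's x, y, z in degrees; "dx", "dy", "dz": the shift along the tool's x, y, z in mm; "jaw": the closure, from 0 (fully open) to 1 (shut). A call has 1 to 10 rows; each row shifts and turns the commanded pose from where the row before left it, along the tool's axes as they then stand; what a row does not reach is not made up. A row lasts 1/10 s, in which the tool goes at most 50 mm and 8.59 degrees, less where a joint would pass 70% of its speed; a pose out of reach is approached as far as the arm can. A call is refused whole if a number of a shift passes 50 or a number of a turn 8.59, either way. A call with a gripper value outside its range is refused whole. The fingers move at their own pace and stop on an object; FORCE is the grip in N (left out, the last holds). Time passes only in rows, so rows that do not move let the fingers close. It gives the time, the measured TCP pose, the force, the opening and the grip force at its end, in the units of the state.
- observe(): the state, without advancing time (a new reading comes with each control period).
- snapshot(name): name is "side" or "top"; returns the picture (384x512x3 uint8, red, green, blue); there is no depth.
- camera_params(name): a dict with "fx", "fy", "cx", "cy" (pixels), "view" (4x4, takes a point from world to camera coordinates). Camera axes: x right, y down, z forward; pixel columns grow to the right and rows downward; lengths in m; the calibration is good to about 2 mm. A picture is of the moment at which its call begins. camera_params takes no time and is no camera call.
- job_done(): hands the job in; it is judged then, once.
The state is a dict: "time_s": time; "joint_pos": joint angles; "joint_velocities": joint speeds; "effort": joint torques, N m; "ee_pos": TCP position; "tool_rot": TCP orientation; "ft_force": force on the tool from outside, world axes, zero at the start; "torque": the same for the moment, N m; "gripper_width": opening from 0.0 (shut) to 1.0 (fully open); "grasp_force": force on a finger pad.
Only numpy, scipy, OpenCV 4.12 (cv2) and the standard library are available. Lean on these libraries where they do the work, as an engineer would, in place of code of your own. Each camera call takes 0.05 s, during which the arm holds its last target. There are 200 camera calls.

TASK

Take the washed rolling pin from its rest and press it fully home into its shaped cutout in the utensil dryer, past the sprung nibs. Then turn the dryer's timer dial until its pointer lines up with the small T-shaped steel setting tab on the scale. Leave the tab and all the other things where they are.

Things in the scene. Friction and masses are not known exactly. Their poses are not given: they have to be found in the camera images.
- pin: Short wooden rolling pin lying loose and level on its rest: barrel 44 mm diameter, 120 mm long, a 20 mm diameter, 33 mm long handle on each end (186 mm overall, both ends alike), 0.13 to 0.21 kg. Origin at its middle, on its axis, 45 mm above the ledge at the start; x runs along the pin.
- rest: Fixed dark wooden rest under the pin at the start: foot 190 x 60 x 8 mm, two posts 71 to 85 mm either side of the middle along x, 50 mm wide, 45 mm high, notched for the handles. The barrel between the posts is free on both sides and 15 mm clear of the foot. Origin at the underside's middle.
- dryer: Fixed low white utensil dryer, 220 mm along its x, 260 mm along its y; origin at the underside's middle. Its -y half is a grey shaped insert, top 70 mm above the ledge, with the cutout for the pin; its +y half is the flat timer panel, top 50 mm above the ledge. A finger channel 60 mm wide crosses the insert along y at its middle, floor 30 mm above the ledge.
- cutout (a point): Where the middle of the pin's axis lies when the pin is fully home, 62 mm above the ledge (barrel then 14 mm proud of the insert). x along the cutout (pin either way round), y towards the dial, z up. Barrel recess 126 x 50 mm, handle recesses 26 mm wide, out to 98 mm from the middle. The finger channel takes fingers that hold the barrel.
- nibs (a point): Middle between four sprung steel nibs, 8 mm above cutout: 10 mm rods along x at x = +-46 mm that stand into the recess from both sides, 39 mm apart, and give way outward. A pin merely laid in rests on them 10 to 20 mm too high; pushed straight down with roughly 10 to 20 N it passes them, lands on the recess floor and is held there.
- dial_centre (a point): On the vertical axis of the black timer dial, at gripping height, 86 mm above the ledge; axes as dryer, 130 mm in y from the cutout. The dial is a 76 mm round skirt up to 63 mm above the ledge and across it an upright bar grip 60 mm long, 14 mm thick, up to 98 mm above the ledge.
- dial_pointer (a point): Tip of the dial's pointer, 36 mm from the dial axis: a narrow nose at one end of the bar grip, the end with a white line along the bar's top. Its x axis points outward from the dial axis, along the bar.
- dial (a joint): Angle of the dial, rad, 0 to 4.2; grows clockwise seen from above; at 0 the pointer points to -x of the dryer. It turns against light even friction (0.05 N m) and stays where it is left.
- marker (a joint): Angle of the setting tab, rad, same zero and direction as dial: when both are equal the pointer points at the tab. The tab moves stiffly if pushed.
- marker_tab (a point): The setting tab: a small T-shaped steel tab, 19 mm long, 20 mm wide at its outer end, standing 9 mm above the panel just outside the dial's skirt, 53 mm from the dial axis, somewhere along the scale of printed ticks (15 degrees apart). Its x axis points outward from the dial axis.
- clip: Bystander: green plastic drying-rack clip with three stub pegs, 70 x 12 mm, 17 mm high, lying loose on the dryer's timer panel 91 mm from the dial axis. Origin at its underside.
- bowl: Bystander: empty blue plastic bowl, 140 mm across, 60 mm high. Origin at its underside.
- jug: Bystander: white ceramic jug, 100 mm across, 180 mm high. Origin at its underside.
- holder: Bystander: steel pot-scrubber holder, 90 mm round cup with a wire hoop, 150 mm high. Origin at its underside.
- soap: Bystander: amber bottle, 64 mm round, 170 mm high. Origin at its underside.
- mug: Bystander: white mug, 80 mm round, 90 mm high. Origin at its underside.
- spoon: Bystander: wooden spoon, 190 mm, lying at the left. Origin at its underside.
Mind the look-alikes: they are no part of the job. Several things have the shape of the pin; the one meant has the colours described above.

How it is judged:
By the outcome, as a careful person would: the job done as asked, in the order asked, and still so for the second after the job is handed in, with the robot touching nothing.
It also fails if it takes over 64 s, if anything falls off the work surface, if the arm or the gripper's body presses on something with over 40 N, if the wrist force passes 120 N, or if a joint passes its speed limit or range.

## Working session

There is one attempt and no reset: what is moved stays moved. The work goes in short steps, Python scripts to look and compute and a shell command to move; the robot and the scene stay as the last step left them, time stands still between calls to the robot, and variables do not carry over. Pictures are saved under pics/ and viewed, at most 10 in all, crops included, and the job is handed in when it is done.

```bash
mkdir -p pics
cat > h.py <<'E'
import numpy as np,cv2
from bench import observe,snapshot,camera_params
def ray(name,u,v):
    c=camera_params(name);V=np.array(c["view"]);R=V[:3,:3];t=V[:3,3]
    return -R.T@t, R.T@np.array([(u-c["cx"])/c["fx"],(v-c["cy"])/c["fy"],1])
def at(name,u,v,z):
    o,d=ray(name,u,v);return o+d*(z-o[2])/d[2]
def proj(name,p):
    c=camera_params(name);V=np.array(c["view"]);q=V[:3,:3]@np.array(p)+V[:3,3]
    return np.array([c["fx"]*q[0]/q[2]+c["cx"],c["fy"]*q[1]/q[2]+c["cy"]])
def save(name,f,crop=None,s=1):
    im=snapshot(name)[:,:,::-1]
    if crop: a,b,c,d=crop; im=im[b:d,a:c]
    cv2.imwrite(f,cv2.resize(im,None,fx=s,fy=s,interpolation=cv2.INTER_CUBIC))
E
python3 - <<'E'
from h import *
import json
a=snapshot("top")[:,:,::-1];cv2.imwrite("pics/raw_top.png",a);cv2.imwrite("pics/top.png",cv2.resize(a,(800,600),interpolation=2))
b=snapshot("side")[:,:,::-1];cv2.imwrite("pics/raw_side.png",b);cv2.imwrite("pics/side.png",cv2.resize(b,(800,600),interpolation=2))
o=observe();print({k:np.round(v,3) for k,v in o.items()})
for n in("top","side"):
    o,d=ray(n,256,192);print(n,o,d,camera_params(n)["fx"])
E
```

```text
{'time_s': np.float64(0.1), 'joint_pos': array([ 1.125,  0.427,  0.074,  1.607, -0.034,  1.111, -0.067]), 'joint_velocities': array([-0.002, -0.001, -0.002, -0.   ,  0.001,  0.001, -0.001]), 'effort': array([ 7.0000e-03, -9.3749e+01,  3.6770e+00, -4.5505e+01, -4.9000e-02,
        1.7000e-02,  0.0000e+00]), 'ee_pos': array([ 0.197, -0.645,  0.18 ]), 'tool_rot': array([-0.001,  0.989,  0.147, -0.   ]), 'ft_force': array([-0.144, -0.786,  0.008]), 'torque': array([-0.015,  0.024,  0.041]), 'grasp_force': np.float64(0.0), 'gripper_width': np.float64(1.0)}
top [ 0.23192158 -0.0098313   1.50523233] [ 0.2170053  -0.0091082  -0.97613786] 425.2164546259168
side [ 0.51869378 -0.92176427  0.86431594] [-0.0117228   0.76231141 -0.64714818] 445.77602518935356
```

View pics/top.png

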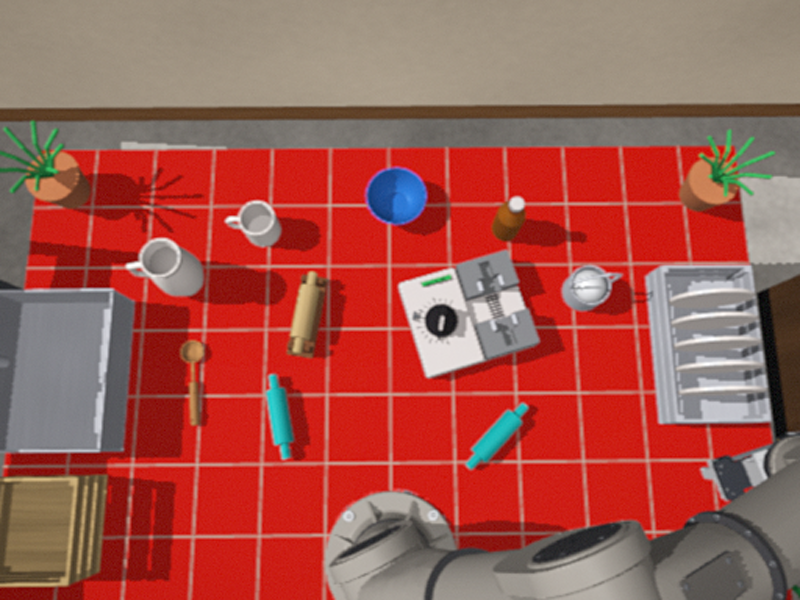

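View pics/side.png

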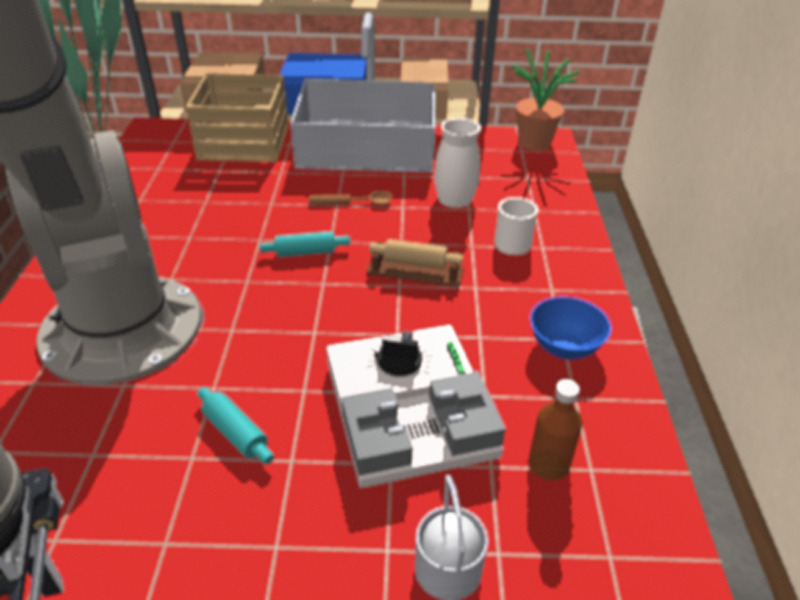

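The wooden pin is at top (308,314), on its dark rest. The two teal ones, at (280,417) and (497,436), are look-alikes: wrong colour and no rest. I'll confirm this in one enlarged crop that also covers the dryer.

Run:
```python
import cv2
a=cv2.imread("pics/raw_top.png")[155:247,180:350]
cv2.imwrite("pics/crop1.png",cv2.resize(a,None,fx=4.7,fy=4.7,interpolation=cv2.INTER_CUBIC))
b=cv2.imread("pics/raw_side.png")[200:312,200:330]
cv2.imwrite("pics/crop2.png",cv2.resize(b,None,fx=5,fy=5,interpolation=cv2.INTER_CUBIC))
```

```text
(no output)
```

View pics/crop1.png

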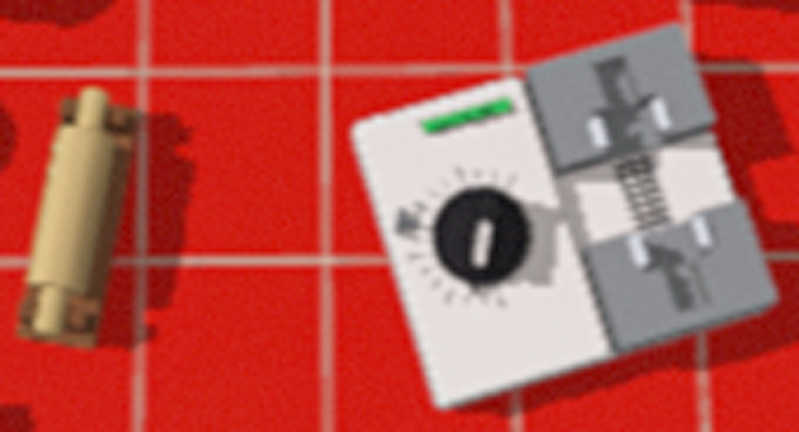

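View pics/crop2.png

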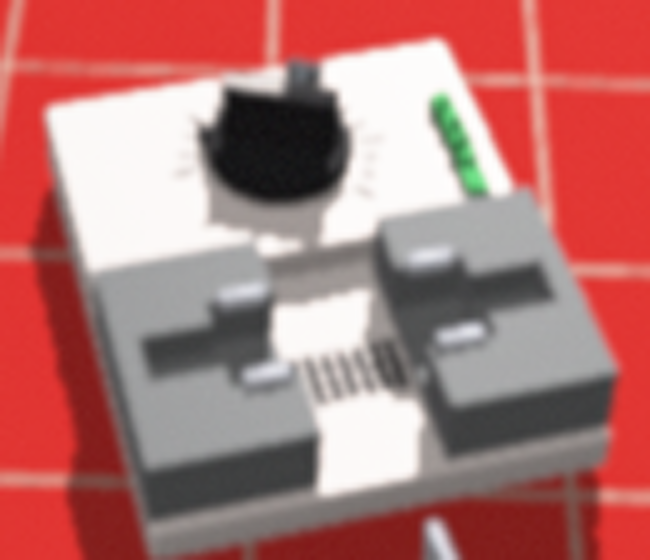

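The crop confirms the wooden pin on its dark rest. It also shows the T tab at crop (407,222), and the white line on the dial from (487,222) to (477,268). Next I'll compute positions.

Run:
```python
from h import *
T=lambda x,y,z:at("top",180+(x+.5)/4.7-.5,155+(y+.5)/4.7-.5,z)
S=lambda x,y,z:at("side",200+(x+.5)/5-.5,200+(y+.5)/5-.5,z)
mm=lambda p:np.round(np.array(p)*1000)
print("pin ends",mm(T(95,88,.045)),mm(T(45,335,.045)),np.linalg.norm(T(95,88,.045)-T(45,335,.045)))
print("barrel corners",[mm(T(*p,.045)) for p in((62,127),(131,137),(27,283),(97,297))])
# dryer fit: corners
obs=[("top",*p) for p in ()]
pts=[]
D=dict
L=[("T",352,128,.11,.13,.05),("T",442,410,-.11,.13,.05),("T",682,22,.11,-.13,.07),("T",780,300,-.11,-.13,.07),("T",618,352,-.11,0,.07),
   ("S",47,103,-.11,.13,.05),("S",440,38,.11,.13,.05),("S",532,190,.11,0,.07),("S",620,375,.11,-.13,.07),("S",148,470,-.11,-.13,.07),("S",95,275,-.11,0,.07)]
from scipy.optimize import least_squares
w=[ (T if l[0]=="T" else S)(l[1],l[2],l[5])[:2] for l in L]; loc=np.array([l[3:5] for l in L])
def R(a): return np.array([[np.cos(a),-np.sin(a)],[np.sin(a),np.cos(a)]])
f=lambda q:(loc@R(q[2]).T+q[:2]-w)
r=least_squares(lambda q:f(q).ravel(),[.5,-.1,.3],loss="soft_l1",f_scale=.003);q=r.x;print("dryer",q,np.degrees(q[2]));print(mm(f(q)).tolist())
inv=lambda p:(p[:2]-q[:2])@R(q[2])
for n,p,z in(("tab",T(407,222,.059),0),("skirt",T(481,236,.063),0),("line a",T(487,222,.098),0),("line b",T(477,268,.098),0),("clip",T(468,117,.067),0),
 ("nibs",T(598,132,.07),0),("nibs",T(660,112,.07),0),("nibs",T(640,250,.07),0),("nibs",T(703,232,.07),0),
 ("Snib",S(242,294,.072),0),("Snib",S(268,374,.072),0),("Snib",S(430,258,.072),0),("Snib",S(462,334,.072),0),("Sbar",S(225,85,.098),0),("Sbar",S(335,100,.098),0),("Stip",S(303,65,.098),0)):
  print(n,mm(inv(p)),mm(p))
# detect panel bright line, pin via segmentation
```

```text
pin ends [626. 175.  45.] [439. 209.  45.] 0.19051474312471
barrel corners [array([596., 200.,  45.]), array([588., 148.,  45.]), array([477., 223.,  45.]), array([466., 171.,  45.])]
dryer [ 0.52451036 -0.17589121  0.28895191] 16.555725008678863
[[1.0, -1.0], [2.0, -1.0], [0.0, -3.0], [0.0, -4.0], [-0.0, 2.0], [-2.0, -1.0], [1.0, 3.0], [-2.0, 10.0], [2.0, -0.0], [1.0, -3.0], [-3.0, 11.0]]
tab [ 27. 114.] [518. -58.  59.]
skirt [ 1. 66.] [ 506. -112.   63.]
line a [ 4. 63.] [ 510. -114.   98.]
line b [-26.  80.] [ 477. -107.   98.]
clip [89. 48.] [ 596. -105.   67.]
nibs [ 49. -40.] [ 583. -200.   70.]
nibs [ 50. -89.] [ 598. -247.   70.]
nibs [-44. -41.] [ 494. -228.   70.]
nibs [-45. -89.] [ 507. -274.   70.]
Snib [-46. -42.] [ 492. -229.   72.]
Snib [-46. -91.] [ 506. -276.   72.]
Snib [ 46. -42.] [ 581. -203.   72.]
Snib [ 46. -90.] [ 594. -249.   72.]
Sbar [-26.  71.] [ 479. -115.   98.]
Sbar [24. 47.] [ 534. -124.   98.]
Stip [15. 76.] [518. -99.  98.]
```

```bash
python3 -m inch '[{"dx":31,"dy":-38,"dz":-4},{"dx":31,"dy":-38,"dz":-4},{"dx":31,"dy":-38,"dz":-4},{"dx":31,"dy":-38,"dz":-4},{"dx":31,"dy":-38,"dz":-4},{"dx":31,"dy":-38},{"dx":31,"dy":-38},{"dx":31,"dy":-38},{"dx":31,"dy":-38},{"dx":31,"dy":-38}]'
cat > st.py <<'E'
# usage: st.py x y z yaw_deg : remaining move in tool axes (mm, deg)
import sys
from h import *
from scipy.spatial.transform import Rotation as Ro
o=observe();w,x,y,z=o["tool_rot"];R=Ro.from_quat([x,y,z,w]).as_matrix()
yaw=np.degrees(np.arctan2(R[1,0],R[0,0]));g=[float(v) for v in sys.argv[1:]]
print("t",round(o["time_s"],2),"tcp",np.round(o["ee_pos"],4),"yaw",round(yaw,2),"z",np.round(R[:,2],3),"F",np.round(o["ft_force"],1),"w",round(o["gripper_width"],3),"g",round(o["grasp_force"],1),"j",np.round(o["joint_pos"],2))
if len(g)==4:
    d=np.array(g[:3])-o["ee_pos"];a=(yaw-g[3]+90)%180-90
    Rg=np.array([[np.cos(np.radians(g[3])),np.sin(np.radians(g[3])),0],[np.sin(np.radians(g[3])),-np.cos(np.radians(g[3])),0],[0,0,-1]])
    print("d now",np.round(R.T@d*1000,1),"d after turn",np.round(Rg.T@d*1000,1),"az",round(a,2))
E
python3 st.py .532 .189 .2 -10.6
```

```text
t 0.1 tcp [ 0.1966 -0.6453  0.1801] yaw 16.95 z [-0.     0.001 -1.   ] F [-0.1 -0.8  0. ] w 1.0 g 0.0 j [ 1.13  0.43  0.07  1.61 -0.03  1.11 -0.07]
d now [ 564.  -700.3  -19.1] d after turn [ 176.2 -881.7  -19.9] az 27.55validation failed for argument at $[0]...
```

```bash
python3 -m inch '[{"ax":0,"ay":0,"az":0,"dx":31,"dy":-38,"dz":-4,"jaw":0},{"ax":0,"ay":0,"az":0,"dx":31,"dy":-38,"dz":-4,"jaw":0},{"ax":0,"ay":0,"az":0,"dx":31,"dy":-38,"dz":-4,"jaw":0},{"ax":0,"ay":0,"az":0,"dx":31,"dy":-38,"dz":-4,"jaw":0},{"ax":0,"ay":0,"az":0,"dx":31,"dy":-38,"dz":-4,"jaw":0},{"ax":0,"ay":0,"az":0,"dx":31,"dy":-38,"dz":0,"jaw":0},{"ax":0,"ay":0,"az":0,"dx":31,"dy":-38,"dz":0,"jaw":0},{"ax":0,"ay":0,"az":0,"dx":31,"dy":-38,"dz":0,"jaw":0},{"ax":0,"ay":0,"az":0,"dx":31,"dy":-38,"dz":0,"jaw":0},{"ax":0,"ay":0,"az":0,"dx":31,"dy":-38,"dz":0,"jaw":0}]'
python3 st.py .532 .189 .2 -10.6
```

```text
time_s: 1.1
ee_pos: [0.3827, -0.1899, 0.2009]
tool_rot: [0.0, 0.989, 0.147, 0.0]
ft_force: [1.9, 0.1, -1.6]
gripper_width: 1.003
grasp_force: 0.0
t 1.1 tcp [ 0.3827 -0.1899  0.2009] yaw 16.94 z [ 0. -0. -1.] F [ 1.9  0.1 -1.6] w 1.003 g 0.0 j [ 0.58  0.01 -0.27  2.09  0.    1.05 -0.97]
d now [ 253.2 -319.     0.8] d after turn [  77.1 -399.9    0.9] az 27.54
```

```bash
python3 -m inch '[{"ax":0,"ay":0,"az":0,"dx":30,"dy":-39,"dz":0,"jaw":0},{"ax":0,"ay":0,"az":0,"dx":30,"dy":-39,"dz":0,"jaw":0},{"ax":0,"ay":0,"az":0,"dx":30,"dy":-39,"dz":0,"jaw":0},{"ax":0,"ay":0,"az":0,"dx":30,"dy":-39,"dz":0,"jaw":0},{"ax":0,"ay":0,"az":0,"dx":30,"dy":-39,"dz":0,"jaw":0},{"ax":0,"ay":0,"az":0,"dx":30,"dy":-39,"dz":0,"jaw":0},{"ax":0,"ay":0,"az":0,"dx":30,"dy":-39,"dz":0,"jaw":0},{"ax":0,"ay":0,"az":0,"dx":30,"dy":-39,"dz":0,"jaw":0}]'
python3 -m inch '[{"ax":0,"ay":0,"az":7,"dx":0,"dy":0,"dz":0,"jaw":0},{"ax":0,"ay":0,"az":7,"dx":0,"dy":0,"dz":0,"jaw":0},{"ax":0,"ay":0,"az":7,"dx":0,"dy":0,"dz":0,"jaw":0},{"ax":0,"ay":0,"az":6.5,"dx":0,"dy":0,"dz":0,"jaw":0}]'
python3 st.py .532 .189 .026 -10.6
python3 - <<'E'
from h import *
a=snapshot("side")[:,:,::-1]
cv2.imwrite("pics/raw_s2.png",a)
u,v=proj("side",[.532,.189,.1]).astype(int);print(u,v)
c=a[v-70:v+70,u-85:u+85];print(c.shape)
cv2.imwrite("pics/s2.png",cv2.resize(c,None,fx=4.2,fy=4.2,interpolation=2))
E
```

```text
time_s: 1.9
ee_pos: [0.5215, 0.1784, 0.2007]
tool_rot: [0.0, 0.989, 0.147, -0.0]
ft_force: [1.2, -0.6, 0.7]
gripper_width: 0.998
grasp_force: 0.0
time_s: 2.3
ee_pos: [0.5209, 0.1767, 0.2004]
tool_rot: [0.0, 0.996, -0.094, -0.0]
ft_force: [0.0, -1.0, 0.2]
gripper_width: 0.999
grasp_force: 0.0
t 2.3 tcp [0.5209 0.1767 0.2004] yaw -10.83 z [-0.001 -0.    -1.   ] F [ 0.  -1.   0.2] w 0.999 g 0.0 j [ 0.02  0.25 -0.54  1.84  0.14  1.09 -2.33]
d now [  8.7 -14.2 174.4] d after turn [  8.6 -14.2 174.4] az -0.23
266 147
(140, 170, 3)
```

View pics/s2.png

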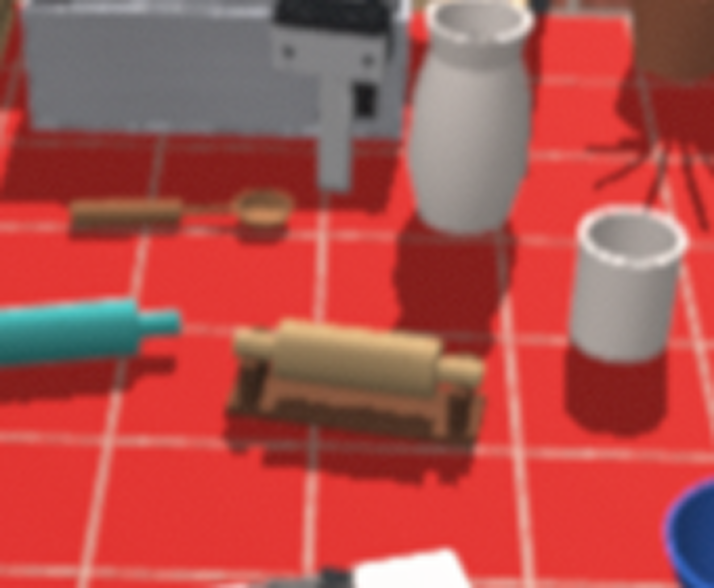

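The crop shows the pin level on its rest, with handle ends at (235,342) and (483,372) and the barrel middle near (357,357). The gripper above it is clear.

Run:
```python
from h import *
S=lambda x,y,z=.045:np.round(1000*at("side",181+(x+.5)/4.2-.5,77+(y+.5)/4.2-.5,z))
a,b=S(235,342),S(483,372);print(a,b,(a+b)/2,np.degrees(np.arctan2(*(b-a)[[1,0]])),S(357,357),S(318,188,.2))
```

```text
[439. 204.  45.] [622. 175.  45.] [530.5 189.5  45. ] -9.004779125277297 [530. 190.  45.] [499. 169. 200.]
```

```bash
python3 -m inch '[{"ax":0,"ay":0,"az":-0.8,"dx":8,"dy":-14,"dz":20,"jaw":0},{"ax":0,"ay":0,"az":0,"dx":0,"dy":0,"dz":40,"jaw":0},{"ax":0,"ay":0,"az":0,"dx":0,"dy":0,"dz":40,"jaw":0},{"ax":0,"ay":0,"az":0,"dx":0,"dy":0,"dz":35,"jaw":0},{"ax":0,"ay":0,"az":0,"dx":0,"dy":0,"dz":25,"jaw":0},{"ax":0,"ay":0,"az":0,"dx":0,"dy":0,"dz":14,"jaw":0},{"ax":0,"ay":0,"az":0,"dx":0,"dy":0,"dz":0,"jaw":0}]'
python3 st.py .531 .190 .026 -10
```

```text
time_s: 3.05
ee_pos: [0.5306, 0.1886, 0.0253]
tool_rot: [0.0, 0.996, -0.084, -0.001]
ft_force: [0.5, 0.5, 1.5]
gripper_width: 1.003
grasp_force: 0.0
t 3.05 tcp [0.5306 0.1886 0.0253] yaw -9.68 z [-0.003 -0.001 -1.   ] F [0.5 0.5 1.5] w 1.003 g 0.0 j [-0.07  0.48 -0.48  1.96  0.31  0.78 -2.47]
d now [ 0.2 -1.5 -0.7] d after turn [ 0.2 -1.5 -0.7] az 0.32
```

```bash
python3 -m inch '[{"ax":0,"ay":0,"az":0,"dx":0,"dy":0,"dz":0,"jaw":1},{"ax":0,"ay":0,"az":0,"dx":0,"dy":0,"dz":0,"jaw":1},{"ax":0,"ay":0,"az":0,"dx":0,"dy":0,"dz":0,"jaw":1},{"ax":0,"ay":0,"az":0,"dx":0,"dy":0,"dz":0,"jaw":1},{"ax":0,"ay":0,"az":0,"dx":0,"dy":0,"dz":0,"jaw":1},{"ax":0,"ay":0,"az":0,"dx":0,"dy":0,"dz":0,"jaw":1},{"ax":0,"ay":0,"az":0,"dx":0,"dy":0,"dz":0,"jaw":1},{"ax":0,"ay":0,"az":0,"dx":0,"dy":0,"dz":0,"jaw":1}]' 50
python3 st.py
```

```text
time_s: 3.85
ee_pos: [0.5316, 0.1888, 0.0268]
tool_rot: [0.0, 0.996, -0.085, -0.0]
ft_force: [-0.7, -0.7, 1.1]
gripper_width: 0.423
grasp_force: 47.8
t 3.85 tcp [0.5316 0.1888 0.0268] yaw -9.76 z [-0. -0. -1.] F [-0.7 -0.7  1.1] w 0.423 g 47.8 j [-0.07  0.48 -0.48  1.96  0.31  0.78 -2.47]
```

```bash
python3 -m inch '[{"ax":0,"ay":0,"az":0,"dx":0,"dy":0,"dz":-10,"jaw":1},{"ax":0,"ay":0,"az":0,"dx":0,"dy":0,"dz":-25,"jaw":1},{"ax":0,"ay":0,"az":0,"dx":0,"dy":0,"dz":-35,"jaw":1},{"ax":0,"ay":0,"az":0,"dx":0,"dy":0,"dz":-35,"jaw":1},{"ax":0,"ay":0,"az":0,"dx":0,"dy":0,"dz":-35,"jaw":1},{"ax":0,"ay":0,"az":-6.6,"dx":0,"dy":0,"dz":-25,"jaw":1},{"ax":0,"ay":0,"az":-6.6,"dx":0,"dy":0,"dz":-10,"jaw":1},{"ax":0,"ay":0,"az":-6.6,"dx":0,"dy":0,"dz":0,"jaw":1},{"ax":0,"ay":0,"az":-6.6,"dx":0,"dy":0,"dz":0,"jaw":1}]'
python3 st.py .5432 -.2387 .2 16.6
```

```text
time_s: 4.75
ee_pos: [0.5315, 0.189, 0.2029]
tool_rot: [-0.0, 0.989, 0.147, 0.0]
ft_force: [0.3, 1.4, -2.6]
gripper_width: 0.422
grasp_force: 47.4
t 4.75 tcp [0.5315 0.189  0.2029] yaw 16.93 z [ 0.001  0.    -1.   ] F [ 0.3  1.4 -2.6] w 0.422 g 47.4 j [ 0.07  0.28 -0.63  1.8   0.18  1.11 -1.9 ]
d now [-113.4  412.5    2.8] d after turn [-111.   413.2    2.9] az 0.33
```

```bash
python3 -m inch '[{"ax":0,"ay":0,"az":0.3,"dx":-6,"dy":22,"dz":0,"jaw":1},{"ax":0,"ay":0,"az":0,"dx":-11,"dy":42,"dz":0,"jaw":1},{"ax":0,"ay":0,"az":0,"dx":-12,"dy":45,"dz":0,"jaw":1},{"ax":0,"ay":0,"az":0,"dx":-12,"dy":45,"dz":0,"jaw":1},{"ax":0,"ay":0,"az":0,"dx":-12,"dy":45,"dz":0,"jaw":1},{"ax":0,"ay":0,"az":0,"dx":-12,"dy":45,"dz":0,"jaw":1},{"ax":0,"ay":0,"az":0,"dx":-12,"dy":45,"dz":0,"jaw":1},{"ax":0,"ay":0,"az":0,"dx":-12,"dy":45,"dz":0,"jaw":1},{"ax":0,"ay":0,"az":0,"dx":-11,"dy":40,"dz":0,"jaw":1},{"ax":0,"ay":0,"az":0,"dx":-10,"dy":25,"dz":0,"jaw":1}]'
python3 -m inch '[{"ax":0,"ay":0,"az":0,"dx":0,"dy":12,"dz":20,"jaw":1},{"ax":0,"ay":0,"az":0,"dx":0,"dy":0,"dz":40,"jaw":1},{"ax":0,"ay":0,"az":0,"dx":0,"dy":0,"dz":20,"jaw":1},{"ax":0,"ay":0,"az":0,"dx":0,"dy":0,"dz":0,"jaw":1}]'
python3 st.py .5432 -.2387 .043 16.6
python3 - <<'E'
from h import *
save("side","pics/s3.png",(195,170,345,282),4)
save("top","pics/t3.png",(250,140,355,245),4)
E
python3 -c "
import cv2,numpy as np
a,b=cv2.imread('pics/s3.png'),cv2.imread('pics/t3.png')
a=cv2.resize(a,(460,343));b=cv2.resize(b,(340,340));c=np.zeros((343,800,3),'u1');c[:,:460]=a;c[:340,460:]=b;cv2.imwrite('pics/st3.png',c)"
```

```text
time_s: 5.75
ee_pos: [0.5379, -0.2282, 0.2022]
tool_rot: [0.0, 0.99, 0.141, -0.0]
ft_force: [0.7, 1.1, -1.3]
gripper_width: 0.42
grasp_force: 47.4
time_s: 6.15
ee_pos: [0.54, -0.2358, 0.1196]
tool_rot: [-0.001, 0.99, 0.142, -0.002]
ft_force: [-1.1, 0.6, -2.0]
gripper_width: 0.418
grasp_force: 47.4
t 6.15 tcp [ 0.54   -0.2358  0.1196] yaw 16.36 z [-0.004  0.002 -1.   ] F [-1.1  0.6 -2. ] w 0.418 g 47.4 j [ 0.61  0.38 -0.39  1.84  0.17  0.96 -1.13]
d now [ 2.5  3.9 76.5] d after turn [ 2.2  3.7 76.6] az -0.24
```

View pics/st3.png

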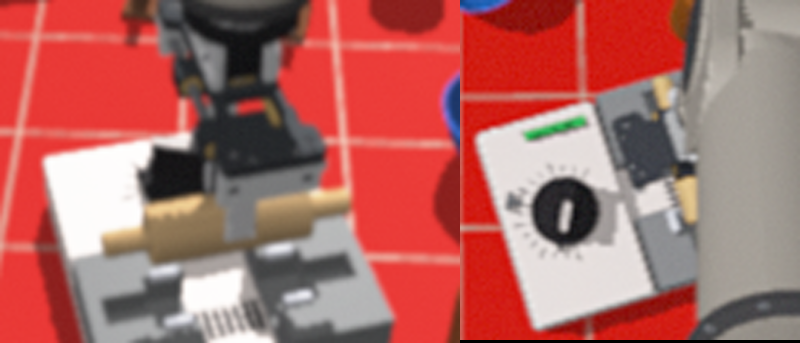

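Side panel: the pin is level in the grip, with ends at (103,243) and (350,200). I'll check how it is centred in the grip.

Run:
```python
from h import *
S=lambda x,y,z:1000*at("side",195+(x+.5)/3.067-.5,170+(y+.5)/3.067-.5,z)
for z in(.1386,.142):
    a,b=S(103,243,z),S(350,200,z);m=(a+b)/2;print(a,b,m,np.hypot(*(b-a)[:2]),np.degrees(np.arctan2(*(b-a)[[1,0]])))
for p in((.09,0),(-.09,0)):
    c,s=np.cos(.2856),np.sin(.2856);print((proj("side",[.540+c*p[0],-.2358+s*p[0],.1386])-[195,170]+.5)*3.067)
```

```text
[ 450.17024262 -261.52516463  138.6       ] [ 629.19911757 -211.82912855  138.6       ] [ 539.6846801  -236.67714659  138.6       ] 185.79836938727044 15.513947219512847
[ 450.49127736 -264.6184038   142.        ] [ 628.68139689 -215.15519509  142.        ] [ 539.58633712 -239.88679945  142.        ] 184.92789869485944 15.513947219512806
[346.53733063 199.0425333 ]
[108.4122656  243.25552447]
```

```bash
python3 -m inch '[{"ax":0,"ay":0,"az":-0.2,"dx":2.3,"dy":3.8,"dz":10,"jaw":1},{"ax":0,"ay":0,"az":0,"dx":0,"dy":0,"dz":20,"jaw":1},{"ax":0,"ay":0,"az":0,"dx":0,"dy":0,"dz":10,"jaw":1},{"ax":0,"ay":0,"az":0,"dx":0,"dy":0,"dz":0,"jaw":1},{"ax":0,"ay":0,"az":0,"dx":0,"dy":0,"dz":0,"jaw":1}]' 55
python3 st.py .5432 -.2387 .043 16.6
```

```text
time_s: 6.75
ee_pos: [0.5455, -0.2394, 0.0823]
tool_rot: [0.0, 0.99, 0.144, 0.0]
ft_force: [0.7, 1.0, -1.7]
gripper_width: 0.417
grasp_force: 52.2
t 6.75 tcp [ 0.5455 -0.2394  0.0823] yaw 16.56 z [ 0. -0. -1.] F [ 0.7  1.  -1.7] w 0.417 g 52.2 j [ 0.6   0.43 -0.37  1.86  0.2   0.89 -1.15]
d now [-2.  -1.4 39.3] d after turn [-2.  -1.4 39.3] az -0.04
```

```bash
python3 -m inch '[{"ax":0,"ay":0,"az":0,"dx":-1.8,"dy":-1,"dz":4,"jaw":1},{"ax":0,"ay":0,"az":0,"dx":0,"dy":0,"dz":6,"jaw":1},{"ax":0,"ay":0,"az":0,"dx":0,"dy":0,"dz":4,"jaw":1},{"ax":0,"ay":0,"az":0,"dx":0,"dy":0,"dz":2,"jaw":1}]'
python3 -m inch '[{"ax":0,"ay":0,"az":0,"dx":0,"dy":0,"dz":3,"jaw":1},{"ax":0,"ay":0,"az":0,"dx":0,"dy":0,"dz":3,"jaw":1},{"ax":0,"ay":0,"az":0,"dx":0,"dy":0,"dz":0,"jaw":1}]'
python3 st.py .5432 -.2387 .043 16.6
```

```text
time_s: 7.15
ee_pos: [0.5429, -0.2389, 0.0653]
tool_rot: [-0.0, 0.99, 0.144, -0.0]
ft_force: [-0.6, -0.1, -1.7]
gripper_width: 0.419
grasp_force: 52.2
time_s: 7.45
ee_pos: [0.5437, -0.2391, 0.0601]
tool_rot: [0.0, 0.99, 0.144, 0.0]
ft_force: [-0.5, 0.1, 3.4]
gripper_width: 0.416
grasp_force: 52.9
t 7.45 tcp [ 0.5437 -0.2391  0.0601] yaw 16.54 z [ 0.001 -0.    -1.   ] F [-0.5  0.1  3.4] w 0.416 g 52.9 j [ 0.6   0.45 -0.37  1.88  0.21  0.85 -1.16]
d now [-0.4 -0.5 17.1] d after turn [-0.3 -0.5 17.1] az -0.06
```

Contact with the nibs has started (3.4 N) and the pin is centred, so I'll press on.

```bash
for i in 1; do python3 -m inch '[{"ax":0,"ay":0,"az":0,"dx":0,"dy":0,"dz":2,"jaw":1},{"ax":0,"ay":0,"az":0,"dx":0,"dy":0,"dz":2,"jaw":1},{"ax":0,"ay":0,"az":0,"dx":0,"dy":0,"dz":2,"jaw":1}]'; done
python3 -m inch '[{"ax":0,"ay":0,"az":0,"dx":0,"dy":0,"dz":2,"jaw":1},{"ax":0,"ay":0,"az":0,"dx":0,"dy":0,"dz":2,"jaw":1},{"ax":0,"ay":0,"az":0,"dx":0,"dy":0,"dz":2,"jaw":1}]'
python3 st.py .5432 -.2387 .043 16.6
```

```text
time_s: 7.75
ee_pos: [0.5442, -0.2392, 0.0548]
tool_rot: [0.0, 0.99, 0.144, 0.001]
ft_force: [-1.2, 1.3, 11.4]
gripper_width: 0.417
grasp_force: 54.2
time_s: 8.05
ee_pos: [0.5441, -0.2391, 0.0485]
tool_rot: [0.0, 0.99, 0.144, 0.001]
ft_force: [0.9, 0.7, 5.5]
gripper_width: 0.417
grasp_force: 53.4
t 8.05 tcp [ 0.5441 -0.2391  0.0485] yaw 16.55 z [ 0.002 -0.    -1.   ] F [0.9 0.7 5.5] w 0.417 g 53.4 j [ 0.59  0.47 -0.36  1.89  0.22  0.82 -1.17]
d now [-0.8 -0.6  5.5] d after turn [-0.8 -0.6  5.5] az -0.05
```

```bash
python3 -m inch '[{"ax":0,"ay":0,"az":0,"dx":0,"dy":0,"dz":2,"jaw":1},{"ax":0,"ay":0,"az":0,"dx":0,"dy":0,"dz":2,"jaw":1},{"ax":0,"ay":0,"az":0,"dx":0,"dy":0,"dz":1.5,"jaw":1},{"ax":0,"ay":0,"az":0,"dx":0,"dy":0,"dz":0,"jaw":1}]'
python3 -m inch '[{"ax":0,"ay":0,"az":0,"dx":0,"dy":0,"dz":1,"jaw":1},{"ax":0,"ay":0,"az":0,"dx":0,"dy":0,"dz":1,"jaw":1}]'
python3 st.py .5432 -.2387 .043 16.6
```

```text
time_s: 8.45
ee_pos: [0.5438, -0.2391, 0.0435]
tool_rot: [0.0, 0.99, 0.144, 0.001]
ft_force: [-4.6, 1.7, 21.0]
gripper_width: 0.417
grasp_force: 55.8
time_s: 8.65
ee_pos: [0.544, -0.2391, 0.0432]
tool_rot: [0.001, 0.99, 0.144, 0.001]
ft_force: [-18.2, 6.9, 64.0]
gripper_width: 0.421
grasp_force: 61.7
t 8.65 tcp [ 0.544  -0.2391  0.0432] yaw 16.54 z [ 0.002 -0.001 -1.   ] F [-18.2   6.9  64. ] w 0.421 g 61.7 j [ 0.59  0.48 -0.36  1.89  0.23  0.81 -1.17]
d now [-0.7 -0.6  0.2] d after turn [-0.7 -0.6  0.2] az -0.06
```

It has bottomed out at the right height: TCP at 43 mm puts the pin axis at 62 mm. I'll relieve the force, release and rise.

```bash
python3 -m inch '[{"ax":0,"ay":0,"az":0,"dx":0,"dy":0,"dz":-2,"jaw":1},{"ax":0,"ay":0,"az":0,"dx":0,"dy":0,"dz":0,"jaw":0.3},{"ax":0,"ay":0,"az":0,"dx":0,"dy":0,"dz":0,"jaw":0.3},{"ax":0,"ay":0,"az":0,"dx":0,"dy":0,"dz":0,"jaw":0.3},{"ax":0,"ay":0,"az":0,"dx":0,"dy":0,"dz":-5,"jaw":0.3},{"ax":0,"ay":0,"az":0,"dx":0,"dy":0,"dz":-20,"jaw":0.3},{"ax":0,"ay":0,"az":0,"dx":0,"dy":0,"dz":-40,"jaw":0.3},{"ax":0,"ay":0,"az":0,"dx":0,"dy":0,"dz":-40,"jaw":0.3},{"ax":0,"ay":0,"az":0,"dx":0,"dy":0,"dz":-40,"jaw":0.3},{"ax":0,"ay":0,"az":0,"dx":0,"dy":0,"dz":-20,"jaw":0.3}]'
python3 st.py .506 -.1136 .067 16.6
python3 -m inch '[{"ax":0,"ay":0,"az":0,"dx":-45,"dy":0,"dz":0,"jaw":0.3},{"ax":0,"ay":0,"az":0,"dx":-45,"dy":0,"dz":0,"jaw":0.3},{"ax":0,"ay":0,"az":0,"dx":-40,"dy":0,"dz":0,"jaw":0.3},{"ax":0,"ay":0,"az":0,"dx":0,"dy":0,"dz":0,"jaw":0.3}]'
python3 - <<'E'
from h import *
a=snapshot("side")[200:300,205:325,::-1];b=snapshot("top")[155:235,255:350,::-1]
cv2.imwrite("pics/raw_t4.png",b);cv2.imwrite("pics/raw_s4.png",a)
a=cv2.resize(a,(400,333),interpolation=2);b=cv2.resize(b,(396,333),interpolation=2)
cv2.imwrite("pics/st4.png",np.hstack([a,b]))
E
```

```text
time_s: 9.65
ee_pos: [0.5442, -0.2392, 0.2111]
tool_rot: [0.001, 0.99, 0.144, 0.002]
ft_force: [0.0, -0.8, -0.6]
gripper_width: 0.702
grasp_force: 0.0
t 9.65 tcp [ 0.5442 -0.2392  0.2111] yaw 16.55 z [ 0.003 -0.001 -1.   ] F [ 0.  -0.8 -0.6] w 0.702 g 0.0 j [ 0.63  0.29 -0.4   1.74  0.13  1.13 -1.09]
d now [  -1.2 -131.6  143.8] d after turn [  -0.7 -131.3  144.1] az -0.05
time_s: 10.05
ee_pos: [0.4139, -0.2781, 0.2076]
tool_rot: [0.0, 0.99, 0.141, -0.001]
ft_force: [0.4, 1.3, -0.0]
gripper_width: 0.7
grasp_force: 0.0
```

View pics/st4.png

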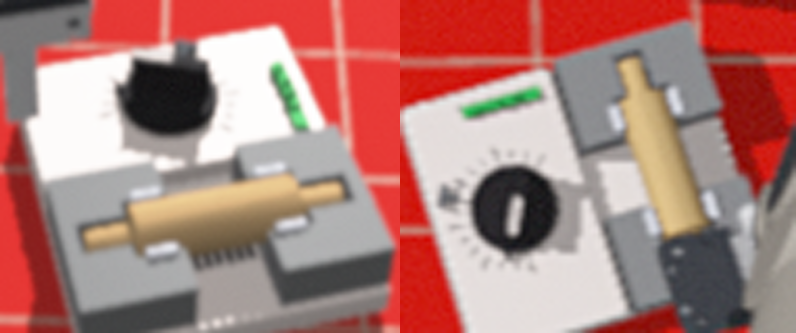

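The pin is seated, proud by the right amount in both views. Next I'll measure the pointer and tab angles on views rectified to the tab's plane and the bar top's plane.

```bash
cat > rect.py <<'E'
from h import *
Q=np.array([.5245,-.1759,.2890]);C0=np.array([0,.065])
c,s=np.cos(Q[2]),np.sin(Q[2]);R=np.array([[c,-s],[s,c]])
def rect(img,name,z,n=390,half=.065):
    # output: up=+x dryer, left=+y dryer ; 1px = 2*half/n
    L=np.array([[half,half],[half,-half],[-half,-half],[-half,half]])
    src=np.float32([proj(name,[*(R@(l+C0)+Q[:2]),z]) for l in L]);dst=np.float32([[0,0],[n,0],[n,n],[0,n]])-.5
    return cv2.warpPerspective(img,cv2.getPerspectiveTransform(src,dst),(n,n),flags=cv2.INTER_CUBIC)
E
cat > rv.py <<'E'
import sys
from rect import *
t=np.mean([snapshot("top") for _ in range(3)],0).astype(np.uint8)[:,:,::-1]
s=np.mean([snapshot("side") for _ in range(3)],0).astype(np.uint8)[:,:,::-1]
A=rect(t,"top",.059);B=rect(t,"top",.098);C=rect(s,"side",.059);D=rect(s,"side",.098)
cv2.imwrite("pics/A.png",A);cv2.imwrite("pics/D.png",D)
P=np.vstack([np.hstack([A,B]),np.hstack([C,D])])
cv2.imwrite(sys.argv[1],cv2.resize(P,(600,600),interpolation=cv2.INTER_AREA))
# tab dark centroid in top view, annulus 47..64mm
g=A.min(2).astype(float);yy,xx=np.mgrid[:390,:390];x=(194.5-yy)/3;y=(194.5-xx)/3
r=np.hypot(x,y);a=np.degrees(np.arctan2(y,-x))
for lo,hi in((44,50),(50,56),(56,63)):
    m=(r>lo)&(r<hi)&(abs(a-115)<25);w=np.clip(150-g,0,None)*m;print(lo,(w*a).sum()/w.sum(),(w*r).sum()/w.sum())
gb=B.min(2).astype(float);m=(np.hypot(x+13,y-7)<22)&(gb>120);p=np.stack([x[m],y[m]],1);mu=p.mean(0);u=np.linalg.svd(p-mu)[2][0] if len(p)<4000 else 0
print("line",len(p),mu,u,np.degrees(np.arctan2(u[1],-u[0])))
E
python3 rv.py pics/r1.png
```

```text
44 118.15937422715247 49.30778816939637
50 117.75965721406716 53.398010781270955
56 117.7558469662823 59.26626326436721
line 2711 [-9.92874708  6.40151236] [-0.889765    0.45641893] 27.156267825213916
```

View pics/r1.png

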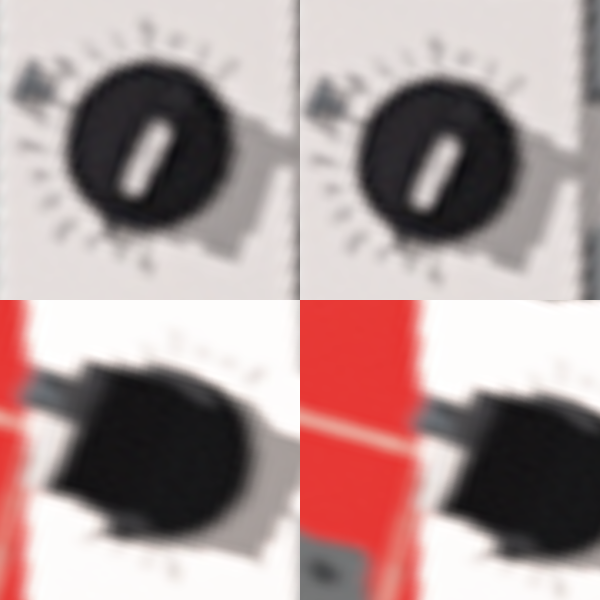

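The line and nose point at about 27°, and the tab is at about 117°. The dial therefore needs a clockwise turn of about 90°. I'll pre-turn the wrist by -153° so joint 7 has range for it.

```bash
python3 -m inch '[{"ax":0,"ay":0,"az":-8.5,"dx":0,"dy":0,"dz":0,"jaw":0.3},{"ax":0,"ay":0,"az":-8.5,"dx":0,"dy":0,"dz":0,"jaw":0.3},{"ax":0,"ay":0,"az":-8.5,"dx":0,"dy":0,"dz":0,"jaw":0.3},{"ax":0,"ay":0,"az":-8.5,"dx":0,"dy":0,"dz":0,"jaw":0.3},{"ax":0,"ay":0,"az":-8.5,"dx":0,"dy":0,"dz":0,"jaw":0.3},{"ax":0,"ay":0,"az":-8.5,"dx":0,"dy":0,"dz":0,"jaw":0.3},{"ax":0,"ay":0,"az":-8.5,"dx":0,"dy":0,"dz":0,"jaw":0.3},{"ax":0,"ay":0,"az":-8.5,"dx":0,"dy":0,"dz":0,"jaw":0.3},{"ax":0,"ay":0,"az":-8.5,"dx":0,"dy":0,"dz":0,"jaw":0.3}]'
python3 -m inch '[{"ax":0,"ay":0,"az":-8.5,"dx":0,"dy":0,"dz":0,"jaw":0.3},{"ax":0,"ay":0,"az":-8.5,"dx":0,"dy":0,"dz":0,"jaw":0.3},{"ax":0,"ay":0,"az":-8.5,"dx":0,"dy":0,"dz":0,"jaw":0.3},{"ax":0,"ay":0,"az":-8.5,"dx":0,"dy":0,"dz":0,"jaw":0.3},{"ax":0,"ay":0,"az":-8.5,"dx":0,"dy":0,"dz":0,"jaw":0.3},{"ax":0,"ay":0,"az":-8.5,"dx":0,"dy":0,"dz":0,"jaw":0.3},{"ax":0,"ay":0,"az":-8.5,"dx":0,"dy":0,"dz":0,"jaw":0.3},{"ax":0,"ay":0,"az":-8.5,"dx":0,"dy":0,"dz":0,"jaw":0.3},{"ax":0,"ay":0,"az":-8.5,"dx":0,"dy":0,"dz":0,"jaw":0.3},{"ax":0,"ay":0,"az":0,"dx":0,"dy":0,"dz":0,"jaw":0.3}]'
python3 st.py .507 -.1133 .070 169.4
```

```text
time_s: 11.35
ee_pos: [0.4189, -0.2757, 0.2071]
tool_rot: [-0.0, 0.686, 0.728, 0.0]
ft_force: [0.5, -0.3, 0.4]
gripper_width: 0.704
grasp_force: 0.0
time_s: 12.35
ee_pos: [0.4189, -0.2758, 0.2071]
tool_rot: [-0.0, 0.089, 0.996, 0.0]
ft_force: [-0.7, -0.7, 0.3]
gripper_width: 0.701
grasp_force: 0.0
t 12.35 tcp [ 0.4189 -0.2758  0.2071] yaw 169.75 z [ 0.     0.001 -1.   ] F [-0.7 -0.7  0.3] w 0.701 g 0.0 j [ 1.02  0.16 -0.62  1.93  0.11  1.09  1.75]
d now [-57.8 175.5 137.2] d after turn [-56.8 175.9 137.1] az 0.35
```

```bash
python3 -m inch '[{"ax":0,"ay":0,"az":0.3,"dx":-14,"dy":42,"dz":0,"jaw":0.3},{"ax":0,"ay":0,"az":0,"dx":-14,"dy":44,"dz":0,"jaw":0.3},{"ax":0,"ay":0,"az":0,"dx":-14,"dy":45,"dz":0,"jaw":0.3},{"ax":0,"ay":0,"az":0,"dx":-15,"dy":45,"dz":0,"jaw":0.3},{"ax":0,"ay":0,"az":0,"dx":0,"dy":0,"dz":30,"jaw":0.3},{"ax":0,"ay":0,"az":0,"dx":0,"dy":0,"dz":35,"jaw":0.3},{"ax":0,"ay":0,"az":0,"dx":0,"dy":0,"dz":15,"jaw":0.3},{"ax":0,"ay":0,"az":0,"dx":0,"dy":0,"dz":0,"jaw":0.3}]'
python3 st.py .507 -.1133 .070 169.4
```

```text
time_s: 13.15
ee_pos: [0.506, -0.1133, 0.1257]
tool_rot: [-0.002, 0.095, 0.995, 0.001]
ft_force: [0.4, -0.6, 0.5]
gripper_width: 0.699
grasp_force: 0.0
t 13.15 tcp [ 0.506  -0.1133  0.1257] yaw 169.11 z [-0.003  0.001 -1.   ] F [ 0.4 -0.6  0.5] w 0.699 g 0.0 j [ 0.71  0.31 -0.72  1.97  0.25  0.95  1.25]
d now [-1.2  0.1 55.7] d after turn [-1.   0.2 55.7] az -0.29
```

```bash
python3 -m inch '[{"ax":0,"ay":0,"az":0,"dx":-1,"dy":0,"dz":20,"jaw":0.3},{"ax":0,"ay":0,"az":0,"dx":0,"dy":0,"dz":20,"jaw":0.3},{"ax":0,"ay":0,"az":0,"dx":0,"dy":0,"dz":10,"jaw":0.3},{"ax":0,"ay":0,"az":0,"dx":0,"dy":0,"dz":5,"jaw":0.3},{"ax":0,"ay":0,"az":0,"dx":0,"dy":0,"dz":0,"jaw":0.3}]'
python3 -m inch '[{"ax":0,"ay":0,"az":0,"dx":0,"dy":0,"dz":0,"jaw":1},{"ax":0,"ay":0,"az":0,"dx":0,"dy":0,"dz":0,"jaw":1},{"ax":0,"ay":0,"az":0,"dx":0,"dy":0,"dz":0,"jaw":1},{"ax":0,"ay":0,"az":0,"dx":0,"dy":0,"dz":0,"jaw":1},{"ax":0,"ay":0,"az":0,"dx":0,"dy":0,"dz":0,"jaw":1},{"ax":0,"ay":0,"az":0,"dx":0,"dy":0,"dz":0,"jaw":1},{"ax":0,"ay":0,"az":0,"dx":0,"dy":0,"dz":0,"jaw":1},{"ax":0,"ay":0,"az":0,"dx":0,"dy":0,"dz":0,"jaw":1}]' 20
python3 st.py .507 -.1133 .070 169.4
```

```text
time_s: 13.65
ee_pos: [0.5083, -0.1139, 0.0727]
tool_rot: [0.0, 0.094, 0.996, 0.0]
ft_force: [-1.0, 0.7, -0.3]
gripper_width: 0.701
grasp_force: 0.0
time_s: 14.45
ee_pos: [0.508, -0.1142, 0.0723]
tool_rot: [-0.0, 0.094, 0.996, -0.0]
ft_force: [-0.8, -2.5, 1.1]
gripper_width: 0.132
grasp_force: 20.0
t 14.45 tcp [ 0.508  -0.1142  0.0723] yaw 169.22 z [-0. -0. -1.] F [-0.8 -2.5  1.1] w 0.132 g 20.0 j [ 0.67  0.39 -0.68  2.02  0.32  0.85  1.19]
d now [1.2 0.7 2.3] d after turn [1.2 0.7 2.3] az -0.18
```

```bash
python3 -m inch '[{"ax":0,"ay":0,"az":7,"dx":0,"dy":0,"dz":0,"jaw":1},{"ax":0,"ay":0,"az":7,"dx":0,"dy":0,"dz":0,"jaw":1},{"ax":0,"ay":0,"az":7,"dx":0,"dy":0,"dz":0,"jaw":1},{"ax":0,"ay":0,"az":7,"dx":0,"dy":0,"dz":0,"jaw":1},{"ax":0,"ay":0,"az":7,"dx":0,"dy":0,"dz":0,"jaw":1},{"ax":0,"ay":0,"az":7,"dx":0,"dy":0,"dz":0,"jaw":1}]'
python3 -m inch '[{"ax":0,"ay":0,"az":8,"dx":0,"dy":0,"dz":0,"jaw":1},{"ax":0,"ay":0,"az":8,"dx":0,"dy":0,"dz":0,"jaw":1},{"ax":0,"ay":0,"az":8,"dx":0,"dy":0,"dz":0,"jaw":1},{"ax":0,"ay":0,"az":8,"dx":0,"dy":0,"dz":0,"jaw":1},{"ax":0,"ay":0,"az":8,"dx":0,"dy":0,"dz":0,"jaw":1},{"ax":0,"ay":0,"az":8,"dx":0,"dy":0,"dz":0,"jaw":1},{"ax":0,"ay":0,"az":0,"dx":0,"dy":0,"dz":0,"jaw":1},{"ax":0,"ay":0,"az":0,"dx":0,"dy":0,"dz":0,"jaw":1}]'
python3 st.py .507 -.1133 .070 79.5
```

```text
time_s: 15.05
ee_pos: [0.5078, -0.1146, 0.0723]
tool_rot: [-0.0, 0.447, 0.895, -0.0]
ft_force: [-1.8, -4.5, 1.3]
gripper_width: 0.136
grasp_force: 20.0
time_s: 15.85
ee_pos: [0.5073, -0.1147, 0.0722]
tool_rot: [-0.0, 0.771, 0.637, -0.001]
ft_force: [-5.1, -5.7, 4.8]
gripper_width: 0.134
grasp_force: 20.0
t 15.85 tcp [ 0.5073 -0.1147  0.0722] yaw 79.19 z [-0.001 -0.001 -1.   ] F [-5.1 -5.7  4.8] w 0.134 g 20.0 j [ 0.4   0.33 -0.36  2.03  0.16  0.81 -0.24]
d now [ 1.3 -0.5  2.2] d after turn [ 1.3 -0.5  2.2] az -0.31
```

```bash
python3 -m inch '[{"ax":0,"ay":0,"az":0,"dx":0,"dy":0,"dz":0,"jaw":0.5},{"ax":0,"ay":0,"az":0,"dx":0,"dy":0,"dz":0,"jaw":0.5},{"ax":0,"ay":0,"az":0,"dx":0,"dy":0,"dz":0,"jaw":0.5},{"ax":0,"ay":0,"az":0,"dx":0,"dy":0,"dz":-25,"jaw":0.5},{"ax":0,"ay":0,"az":0,"dx":0,"dy":0,"dz":-50,"jaw":0.5},{"ax":0,"ay":0,"az":0,"dx":0,"dy":0,"dz":-50,"jaw":0.5},{"ax":0,"ay":0,"az":0,"dx":0,"dy":0,"dz":-25,"jaw":0.5}]'
python3 -m inch '[{"ax":0,"ay":0,"az":0,"dx":-45,"dy":-15,"dz":0,"jaw":0.5},{"ax":0,"ay":0,"az":0,"dx":-45,"dy":-15,"dz":0,"jaw":0.5},{"ax":0,"ay":0,"az":0,"dx":-45,"dy":-15,"dz":0,"jaw":0.5},{"ax":0,"ay":0,"az":0,"dx":-45,"dy":-15,"dz":0,"jaw":0.5},{"ax":0,"ay":0,"az":0,"dx":0,"dy":0,"dz":0,"jaw":0.5}]'
sed -i 's/x+13,y-7)<22/x-5,y-10)<22/' rv.py; python3 rv.py pics/r2.png
```

```text
time_s: 16.55
ee_pos: [0.5095, -0.1136, 0.2265]
tool_rot: [0.002, 0.77, 0.638, 0.001]
ft_force: [0.5, 0.2, -0.9]
gripper_width: 0.501
grasp_force: 0.0
time_s: 17.05
ee_pos: [0.4122, -0.2846, 0.2223]
tool_rot: [0.0, 0.773, 0.635, -0.001]
ft_force: [0.8, 0.7, -0.8]
gripper_width: 0.499
grasp_force: 0.0
44 118.59351570856532 47.5808945955854
50 117.85453845161102 53.27359244330749
56 117.73663914807224 59.31144528228648
line 2573 [ 8.90937945 13.15112061] [0.45107886 0.8924841 ] 116.81292364111516
```

View pics/r2.png

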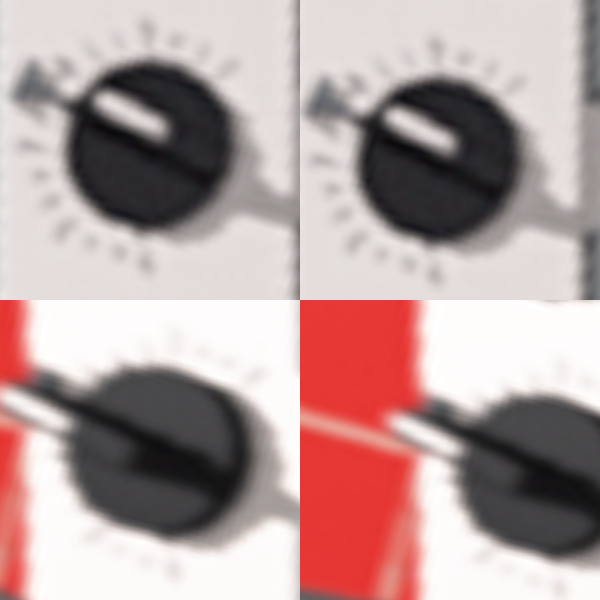

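The pointer visually meets the tab. I'll refine with a skirt-circle fit, since the dial centre looks about 2 mm off my assumed one.

Run:
```python
from rect import *
t=np.mean([snapshot("top") for _ in range(3)],0).astype(np.uint8)[:,:,::-1]
yy,xx=np.mgrid[:390,:390];X=(194.5-yy)/3;Y=(194.5-xx)/3
A=rect(t,"top",.063).max(2)
from scipy.optimize import least_squares
P=[]
for th in np.radians(np.arange(0,360,4)):
    d=np.degrees(th)
    rr=np.arange(28,46,.1);px=194.5-3*(rr*np.sin(th)+0);py=194.5-3*(2-rr*np.cos(th))
    v=cv2.remap(A,np.float32(px)[None],np.float32(py)[None],1)[0].astype(float);k=np.argmax(np.gradient(cv2.GaussianBlur(v[None],(0,0),5)[0]));P.append((2-rr[k]*np.cos(th),rr[k]*np.sin(th)))
P=np.array(P);q=least_squares(lambda q:np.hypot(*(P-q[:2]).T)-q[2],[2,0,38],loss="soft_l1",f_scale=.5).x;print("circle",q)
A=rect(t,"top",.059).min(2).astype(float);x,y=X-q[0],Y-q[1]
r=np.hypot(x,y);a=np.degrees(np.arctan2(y,-x))
for lo,hi in((45,50),(50,55),(55,62)):
    m=(r>lo)&(r<hi)&(abs(a-115)<14);w=np.clip(150-A,0,None)*m;print(lo,(w*a).sum()/w.sum())
```

```text
circle [ 1.28460477  0.88988284 36.2232183 ]
45 117.72333581026143
50 116.9803284820298
55 117.08003096231526
```

The tab is at about 117.0° and the dial at about 116.8°, so they are aligned. The pin is home and the arm is clear.

```bash
python3 -c "
from bench import job_done;print(job_done())"
```

```text
the job is handed in; nothing more can be done
None
```

I pressed the wooden pin fully home past the nibs, then turned the dial until its pointer measured within about 1° of the setting tab. I handed the job in at about 17 s with the arm clear of everything, and the judge gave no result back.

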